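Lock out the ink carousel and hold the orange-lidded jar at the front pointer

TASK

Before turning the ink carousel by hand, pull the red interlock plug straight up out of the blue drive box and put it down in the green tray. Then turn the carousel until the jar with the orange lid stands right in front of the yellow pointer, and hold it still there: a spring turns the carousel back if you let go, so finish while still holding it. Do not knock over or shift the bottle, the tin or the roller.

Things in the scene. Friction and masses are not known exactly. Their poses are not given: they have to be found in the camera images.
- turntable: round plate, 230 mm across, 12 mm thick, with five fixed jars evenly on a circle of 85 mm radius; origin on its vertical turning axis, at the plate's underside, 22 mm above the work surface. It turns up to 3.6 rad either way from its start; a spring (0.06 N m per rad, at most 2.5 N at a lid) swings it back there if let go. A hub 32 mm across is 52 mm high
- marked_lid (a point): centre of the top of the knob on the orange lid (the other four lids are black), 132 mm above the work surface. Each jar is 50 mm across; its lid, 46 mm across, has a round upright knob, 20 mm across and 24 mm high, in its middle, with the lid below it at 108 mm. Jars and lids are fixed to the turntable. A knob gripped lightly can swivel between the fingers
- base: fixed grey round base under the turntable, 240 mm across, 18 mm high, with a yellow pointer sticking out at its front to about 164 mm from the axis (18 mm high); origin on the turning axis at the work surface; the pointer lies along the body's -x axis
- front_mark (a point): the point, 85 mm from the axis on the pointer's side and 132 mm above the work surface, where the top of the orange lid's knob is to be held
- plug: red interlock plug, 60 g; origin on its axis at the underside of its flange (28 mm across, 4 mm thick). Above it a flat grip 12 mm thick (body x), 34 mm wide (body y), up to 44 mm above the origin (body z up); below it a round steel shank, 16 mm across, 26 mm long. It starts fully home, flange on the drive box; a sprung ball in a groove of the shank gives way to a pull of about 5 to 7 N
- socket: fixed blue drive box, 70 x 70 x 40 mm high; origin at the centre of its underside, z up; a round hole 17 mm in diameter and 30 mm deep at the centre of its top takes the plug; the plug is clear once raised 30 mm
- tray: fixed green open tray, 120 (x) by 140 (y) mm outside, walls 4 mm thick and 22 mm high, floor 4 mm thick; origin at the centre of its underside; empty at the start
- bottle: bystander: black squeeze bottle with a brown nozzle, 60 mm across, 166 mm tall, standing loose; origin at the centre of its underside
- tin: bystander: steel ink tin, 68 mm across, 60 mm tall, standing loose; origin at the centre of its underside
- roller: bystander: ink roller lying on the work surface, black drum 36 mm across and 80 mm long (along body y), wooden handle to body -x, about 150 mm long and 100 mm wide overall and 36 mm high; origin on the work surface under the drum
Mind the look-alikes: they are no part of the job. Of the things that look like the socket, the largest one is meant.

How it is judged:
By the outcome, as a careful person would: the job done as asked, in the order asked, and still so for the second after the job is handed in, while the arm keeps its last pose, push and grip.
It also fails if it takes over 61 s, if anything falls off the work surface, if the arm or the gripper's body presses on something with over 40 N, if the wrist force passes 120 N, or if a joint passes its speed limit or range.

ROBOT

A 7-joint arm with a two-finger parallel gripper is mounted at the origin on the work surface. World frame = base frame: x ahead of the robot, y to its left, z up, the work surface at z = 0. Lengths are in m, angles in rad, forces in N, time in s.
With the tool pointing down it reaches from about 0.4 to 0.85 m from the base axis. Payload 4.5 kg.
Tool frame: the origin (TCP) lies between the finger pads; the fingertips stand 22 mm ahead of it and the grasp point (between the pads) lies 3 mm ahead of it; z points along the fingers, y is the line along which they close (so a half turn about z gives the same grasp; the last joint's range is limited). The gripper opens to 88 mm and grips with 3 to 60 N. Pads are 18 mm wide; open, the fingers measure 123 mm over their backs; the gripper's body (75 mm by 187 mm) begins 45 mm behind the grasp point.
Start: joints at [-1.136, 0.689, -0.195, 1.565, 0.157, 0.902, -0.215], TCP at [0.244, 0.575, 0.261] pointing down, gripper open.
Joint ranges: [-3.01, 3.01], [-0.46, 2.08], [-1.47, 1.51], [0.13, 2.56], [-1, 4.14], [0.04, 2.09], [-2.66, 2.66]. Speed limits (rad/s): [2.57, 2.57, 3.14, 3.14, 3.14, 3.14, 3.14].

INTERFACE

Orientations are given as a unit quaternion [x, y, z, w].
In Python, from bench import observe, optics, r gives the robot as it stands.
- The arm moves only by the tool apply_moves, never from a script. Its argument "moves" is a list of rows, each an object of numbers: "jaw": the closure, from 0 (fully open) to 1 (shut); "tx", "ty", "tz": the shift along the tool's x, y, z scaled (see below); "wx", "wy", "wz": the turn, a rotation vector about the tool's x, y, z scaled (see below). A call has 1 to 12 rows; each row shifts and turns the commanded pose from where the row before left it, along the tool's axes as they then stand; what a row does not reach is not made up. The controller multiplies each number of a shift by 20 mm and each number of a turn by 10 degrees. A row lasts 1/8 s, in which the tool goes at most 62.5 mm and 10.7 degrees, less where a joint would pass 70% of its speed; a pose out of reach is approached as far as the arm can. A call with a number of a shift or a turn outside -1 to 1 is refused whole. A call with a gripper value outside its range is refused whole. The fingers move at their own pace and stop on an object; the grip force is fixed at half the most. Time passes only in rows, so rows that do not move let the fingers close. It gives the time, the measured TCP pose, the force, the opening and the grip force at its end, in the units of the state.
- observe(): the state, without advancing time (a new reading comes with each control period).
- optics.get_image(name): name is "scene" or "top" or "wrist"; returns a dict with "frame" (384x512x3 uint8, blue, green, red), "depth" (384x512 float32, m along the optical axis (not along the pixel's ray), 0 where there is no reading), "mtx" (3x3 intrinsics, pixels), "k1" (the pictures are not rectified: a ray, as slopes to the right and down, at radius r is drawn at 1 + k1 r^2 times it, then the intrinsics apply), "extrinsics" (4x4, takes a point from world to camera coordinates); the wrist camera has in their place "mount" (4x4, takes a point from camera to tool coordinates, whose origin is the TCP and whose axes are the flange's). Camera axes: x right, y down, z forward; pixel columns grow to the right and rows downward; lengths in m; the calibration is good to about 2 mm. A picture is of the moment at which its call begins: read the wrist's pose just before it.
- r.job_done(): hands the job in; it is judged then, once.
The state is a dict: "clock": time; "joint_pos": joint angles; "joint_vel": joint speeds; "tau": joint torques, N m; "tool_pos": TCP position; "ee_rot": TCP orientation; "wrist_force": force on the tool from outside, world axes, zero at the start; "ft_torque": the same for the moment, N m; "gripper_width": finger opening in m; "finger_force": force on a finger pad.
Only numpy, scipy, OpenCV 4.12 (cv2) and the standard library are available. Lean on these libraries where they do the work, as an engineer would, in place of code of your own. Each camera call takes 0.05 s, during which the arm holds its last target. There are 200 camera calls.

## Working session

There is one attempt and no reset: what is moved stays moved. The work goes in short steps, Python scripts to look and compute and a tool call to move; the robot and the scene stay as the last step left them, time stands still between calls to the robot, and variables do not carry over. Pictures are saved under pics/ and viewed, at most 10 in all, crops included, and the job is handed in when it is done.

Besides the shell and the picture viewer there is one more tool, called after "Request:" as a command line: name --argument value ..., lists and objects as JSON in quotes. apply_moves: Moves the arm, as the interface text tells. Its arguments: {"type":"object","properties":{"moves":{"type":"array"}},"required":["moves"]}

```bash
ls; mkdir -p pics; cat > h.py <<'E'
import numpy as np, cv2
from bench import observe, optics, r
from scipy.spatial.transform import Rotation as R
def grab(n):
    s=observe(); d=optics.get_image(n)
    if 'extrinsics' in d: E=np.linalg.inv(np.array(d['extrinsics']))
    else:
        T=np.eye(4);T[:3,:3]=R.from_quat(s['ee_rot']).as_matrix();T[:3,3]=s['tool_pos'];E=T@np.array(d['mount'])
    d['c2w']=E; return d
def rays(d,uv):
    K=np.array(d['mtx']);k=float(d['k1'])
    uv=np.atleast_2d(uv).astype(float)
    q=cv2.undistortPoints(uv.reshape(-1,1,2),K,np.array([k,0,0,0,0.])).reshape(-1,2)
    return np.c_[q,np.ones(len(q))]
def onplane(d,uv,z):
    v=rays(d,uv)@d['c2w'][:3,:3].T;o=d['c2w'][:3,3]
    return o+v*((z-o[2])/v[:,2])[:,None]
def cloud(d,uv):
    uv=np.atleast_2d(uv);z=d['depth'][uv[:,1],uv[:,0]]
    p=rays(d,uv)*z[:,None]
    return (p@d['c2w'][:3,:3].T+d['c2w'][:3,3])[z>0]
E
python3 - <<'E'
from h import *
print(observe())
for n in('scene','top'):
    d=grab(n);cv2.imwrite(f'pics/{n}0.png',d['frame']);np.savez(f'{n}0.npz',**d);print(n,d['k1'],d['c2w'].round(3).tolist())
E
```

```text
pics
{'clock': 0.0, 'joint_pos': array([-1.13619673,  0.68999219, -0.19448547,  1.56633889,  0.1572954 ,
        0.90247582, -0.21509652]), 'joint_vel': array([-0.00096614,  0.00053417, -0.00052544,  0.00069886,  0.00010933,
       -0.00030366, -0.00065469]), 'tau': array([ 2.29551733e-04, -5.27544165e+01, -1.26665566e+00, -1.53425521e+01,
       -5.26451902e-02,  6.67376386e-03,  1.77682732e-04]), 'tool_pos': array([0.24367323, 0.57490607, 0.25990551]), 'ee_rot': array([ 1.99030491e-01,  9.79992873e-01, -9.05801754e-04, -1.11143917e-04]), 'wrist_force': array([-0.69664206,  0.58570326, -0.56205187]), 'ft_torque': array([-0.03592774,  0.01636939, -0.00885843]), 'finger_force': 0.0, 'gripper_width': 0.0882645872135199}
scene -0.08680528024586472 [[-0.768, 0.449, -0.457, 1.055], [0.641, 0.558, -0.527, 0.542], [0.018, -0.698, -0.716, 0.833], [0.0, 0.0, 0.0, 1.0]]
top -0.03915055453678449 [[0.021, -0.991, 0.135, 0.361], [-1.0, -0.02, 0.011, -0.007], [-0.008, -0.136, -0.991, 1.586], [0.0, 0.0, 0.0, 1.0]]
```

View pics/scene0.png

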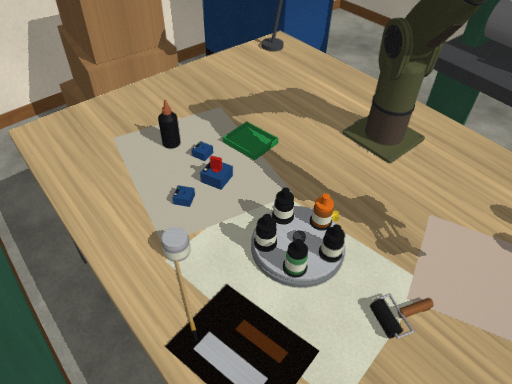

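View pics/top0.png

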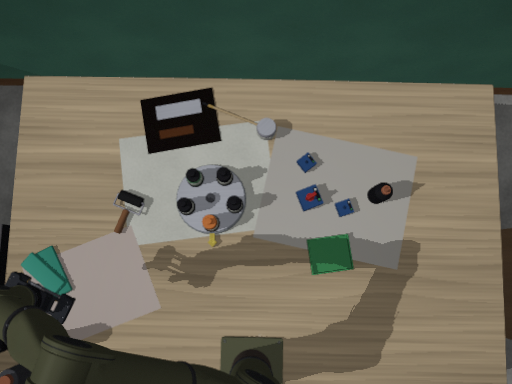

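The scene view shows the carousel at about (298,245), the red plug in the largest blue box at (216,172) and the tray at (250,140). In the top view these are at (210,198), (310,197) and (330,254); the orange lid is at (211,222) and the pointer at (213,240). The bottle is at (380,192), the tin at (266,128) and the roller at (130,200). Next I'll measure positions.

```bash
cat > m.py <<'E'
from h import *
def load(n): 
    z=np.load(n+'0.npz');return {k:z[k] for k in z}
def blobs(d,lo,hi,minA=6):
    hsv=cv2.cvtColor(d['frame'],cv2.COLOR_BGR2HSV);m=cv2.inRange(hsv,lo,hi)
    n,l,st,c=cv2.connectedComponentsWithStats(m)
    return [(st[i,4],c[i],np.argwhere(l==i)[:,::-1]) for i in range(1,n) if st[i,4]>=minA]
C=dict(red=((0,180,90),(4,255,255)),orange=((8,200,140),(18,255,255)),yellow=((22,180,120),(32,255,255)),blue=((105,150,40),(125,255,255)),green=((55,150,40),(70,255,255)))
E
python3 - <<'E'
from m import *
for n in('top','scene'):
    d=load(n);print(n,d['mtx'].round(1).tolist())
    for k,(lo,hi) in C.items():
        for a,c,p in sorted(blobs(d,lo,hi),key=lambda t:-t[0])[:5]:
            q=cloud(d,p)
            zt=np.percentile(q[:,2],90);t=q[q[:,2]>zt-.008]
            print(k,a,c.round(1),'med',np.median(q,0).round(3),'topz',zt.round(3),'topmean',t.mean(0).round(3),'rng',q[:,:2].min(0).round(3),q[:,:2].max(0).round(3), onplane(d,c,0.)[0].round(3))
E
```

```text
top [[464.0, 0.0, 251.9], [0.0, 464.0, 194.8], [0.0, 0.0, 1.0]]
red 47 [310.5 196.1] med [ 0.567 -0.183  0.081] topz 0.085 topmean [ 0.57  -0.182  0.083] rng [ 0.557 -0.196] [ 0.581 -0.169] [ 0.578 -0.191  0.   ]
blue 261 [307.4 198.7] med [ 0.559 -0.172  0.039] topz 0.044 topmean [ 0.564 -0.176  0.04 ] rng [ 0.527 -0.226] [ 0.608 -0.141] [ 0.569 -0.181  0.   ]
blue 163 [343.2 207.8] med [ 0.535 -0.298  0.028] topz 0.033 topmean [ 0.536 -0.299  0.029] rng [ 0.511 -0.329] [ 0.566 -0.275] [ 0.539 -0.304  0.   ]
blue 155 [305.6 163. ] med [ 0.688 -0.172  0.028] topz 0.033 topmean [ 0.688 -0.171  0.03 ] rng [ 0.661 -0.202] [ 0.717 -0.145] [ 0.694 -0.174  0.   ]
green 13 [349.2 253.8] med [ 0.382 -0.32   0.013] topz 0.019 topmean [ 0.383 -0.321  0.017] rng [ 0.365 -0.325] [ 0.399 -0.319] [ 0.383 -0.324  0.   ]
green 8 [347.6 243.9] med [ 0.417 -0.316  0.014] topz 0.02 topmean [ 0.416 -0.315  0.015] rng [ 0.405 -0.317] [ 0.425 -0.314] [ 0.416 -0.318  0.   ]
green 7 [350.3 267.7] med [ 0.335 -0.325  0.015] topz 0.021 topmean [ 0.336 -0.325  0.017] rng [ 0.335 -0.33 ] [ 0.339 -0.319] [ 0.336
[... 722 characters left out ...]
.088 topmean [-0.77  -1.204 -0.071] rng [-1.134 -1.262] [-0.661 -1.181] [-0.5   -0.859  0.   ]
blue 464 [217.  176.4] med [ 0.588 -0.163  0.036] topz 0.043 topmean [ 0.576 -0.169  0.041] rng [ 0.528 -0.204] [ 0.614 -0.138] [ 0.562 -0.194  0.   ]
blue 308 [183.9 196. ] med [ 0.697 -0.165  0.03 ] topz 0.032 topmean [ 0.693 -0.169  0.031] rng [ 0.661 -0.207] [ 0.726 -0.14 ] [ 0.685 -0.188  0.   ]
blue 243 [202.5 151.1] med [ 0.546 -0.292  0.029] topz 0.033 topmean [ 0.542 -0.297  0.031] rng [ 0.509 -0.327] [ 0.57  -0.273] [ 0.528 -0.32   0.   ]
green 1141 [250.3 140.3] med [ 0.379 -0.257  0.008] topz 0.021 topmean [ 0.388 -0.248  0.02 ] rng [ 0.312 -0.334] [ 0.451 -0.177] [ 0.371 -0.267  0.   ]
```

```bash
python3 - <<'E'
from m import *
from scipy.optimize import least_squares
P=[];Col=[]
G=np.stack(np.meshgrid(np.arange(512),np.arange(384)),-1).reshape(-1,2)
for n in('top','scene'):
    d=load(n);ok=d['depth'][G[:,1],G[:,0]]>0;g=G[ok];q=cloud(d,g);c=d['frame'][g[:,1],g[:,0]]
    near=(np.hypot(q[:,0]-.563,q[:,1]-.155)<.2)&(q[:,2]>0.005)
    a=q[near]; 
    for lo,hi in((.027,.042),):
        s=a[(a[:,2]>lo)&(a[:,2]<hi)];
        # outer edge: max radius per angle
        c0=np.array([.563,.155])
        for _ in range(5):
            v=s[:,:2]-c0;th=np.arctan2(v[:,1],v[:,0]);b=(th//.1).astype(int);e=np.array([s[b==i][np.argmax(np.hypot(*v[b==i].T))] for i in np.unique(b)])
            f=least_squares(lambda x:np.hypot(e[:,0]-x[0],e[:,1]-x[1])-x[2],[*c0,.115],loss='soft_l1',f_scale=.002);c0=f.x[:2]
        print(n,'plate',f.x.round(4),len(e),s[:,2].mean().round(4))
    # knobs
    k=a[(a[:,2]>.122)&(a[:,2]<.15)];m=np.zeros((200,200),np.uint8)
    ij=((k[:,:2]-[.463,.055])/.001).astype(int).clip(0,199);m[ij[:,1],ij[:,0]]=255
    m=cv2.dilate(m,np.ones((7,7)));nn,l,st,ce=cv2.connectedComponentsWithStats(m)
    lab=l[ij[:,1],ij[:,0]]
    for i in range(1,nn):
        t=k[lab==i]; print(' knob',len(t),t.mean(0).round(4),((t.min(0)+t.max(0))/2).round(4))
    for nm in('orange','yellow'):
        for A,cc,p in blobs(d,(C[nm][0][0],150,100),C[nm][1]):
            w=cloud(d,p)
            if np.hypot(*(np.median(w,0)[:2]-[.5,.15]))<.15:
                print(nm,A,cc.round(1),np.median(w,0).round(4),'on132',onplane(d,cc,.132)[0].round(4),'on18',onplane(d,cc,.018)[0].round(4))
                if nm=='yellow': print('  pca',w[:,:2].mean(0).round(4),np.linalg.svd(w[:,:2]-w[:,:2].mean(0),full_matrices=False)[2][0].round(3), w[np.argmin(w[:,0])].round(4))
    for nm,ctr,lo in(('blue',(.565,-.18),.03),('red',(.57,-.18),.075),('green',(.38,-.25),.015)):
        L,H=C[nm];L=(L[0]-3,120,30);H=(H[0]+5,255,255)
        w=np.concatenate([cloud(d,p) for A,cc,p in blobs(d,L,H)]);w=w[(np.hypot(w[:,0]-ctr[0],w[:,1]-ctr[1])<(.1 if nm=='green' else .055))&(w[:,2]>lo)&(w[:,2]<lo+.02)]
        if len(w)>4:
            (cx,cy),sz,an=cv2.minAreaRect((w[:,:2]*1000).astype(np.float32));print(' ',nm,len(w),cx,cy,sz,an)
E
```

```text
top plate [0.5603 0.1513 0.1129] 64 0.0342
 knob 32 [0.5392 0.0696 0.1324] [0.5394 0.0701 0.1318]
 knob 34 [0.6322 0.1058 0.1302] [0.6325 0.1061 0.1293]
 knob 32 [0.4759 0.1472 0.1313] [0.4759 0.1469 0.133 ]
 knob 34 [0.6267 0.2055 0.1304] [0.6272 0.2059 0.1297]
 knob 33 [0.53   0.2309 0.1313] [0.5303 0.2311 0.1299]
orange 149 [209.1 221.6] [0.4734 0.1429 0.1093] on132 [0.4726 0.1419 0.132 ] on18 [0.4813 0.1535 0.018 ]
yellow 31 [211.8 239.7] [0.4176 0.1423 0.0166] on132 [0.416  0.1318 0.132 ] on18 [0.4203 0.1426 0.018 ]
  pca [0.4202 0.1427] [-1.    -0.012] [0.4025 0.1409 0.0214]
  blue 277 568.93896484375 -182.43145751953125 (66.09132385253906, 69.64791107177734) 22.801055908203125
  red 32 570.8439331054688 -182.52737426757812 (11.194511413574219, 33.39070129394531) 30.806686401367188
  green 109 380.962646484375 -254.76431274414062 (116.46292114257812, 138.58917236328125) 9.533193588256836
scene plate [0.5673 0.1554 0.1085] 64 0.0359
 knob 60 [0.5406 0.069  0.1317] [0.5393 0.068  0.13  ]
 knob 68 [0.6335 0.1061 0.1314] [0.6318 0.1036 0.1297]
 knob 62 [0.4779 0.1468 0.1316] [0.4759 0.1453 0.1301]
 knob 76 [0.6281 0.2052 0.1316] [0.626  0.2042 0.1292]
 knob 74 [0.5314 0.2311 0.1311] [0.5291 0.23   0.1297]
orange 338 [324.5 205.2] [0.4823 0.1526 0.1095] on132 [0.4993 0.1635 0.132 ] on18 [0.4088 0.102  0.018 ]
orange 16 [324.6 225.1] [0.485  0.1668 0.0491] on132 [0.5449 0.2063 0.132 ] on18 [0.4618 0.1517 0.018 ]
yellow 62 [335.2 215.5] [0.4138 0.1479 0.0197] on132 [0.5039 0.202  0.132 ] on18 [0.4141 0.1467 0.018 ]
  pca [0.4138 0.1466] [0.889 0.457] [0.3986 0.1423 0.0215]
  blue 296 571.2535400390625 -183.27606201171875 (72.72126770019531, 71.29231262207031) 22.57587242126465
  red 64 571.0575561523438 -182.19644165039062 (14.94261360168457, 32.71215057373047) 27.640487670898438
  green 288 381.5310363769531 -255.9364471435547 (123.65065002441406, 142.906005859375) 9.155414581298828
  return _methods._mean(a, axis=axis, dtype=dtype,
  ret = um.true_divide(
```

```bash
python3 - <<'E'
from m import *
a=load('scene')['frame'][175:295,235:365];b=load('top')['frame'][150:260,150:270]
a=cv2.resize(a,(400,400),interpolation=2);b=cv2.resize(b,(400,400),interpolation=2)
cv2.imwrite('pics/c.png',np.hstack([a,b]))
E
```

```text
(no output)
```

View pics/c.png

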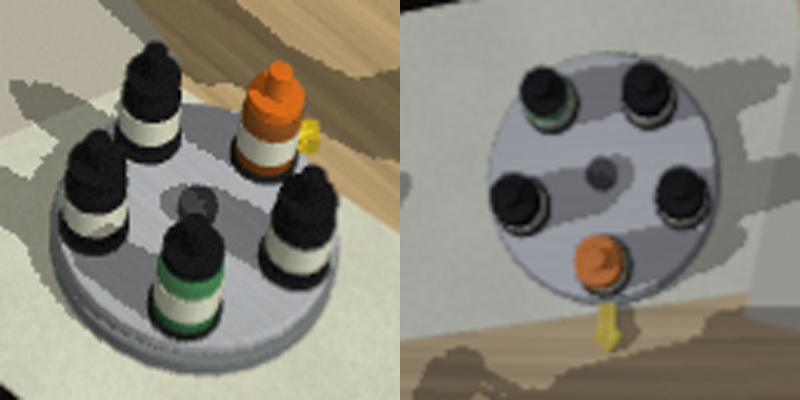

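The orange jar already stands next to the pointer. I'll take the plug out first and then re-measure the carousel.

Request:
apply_moves --moves '[{"tx": -1, "ty": -1}, {"tx": -1, "ty": -1}, {"tx": -1, "ty": -1}, {"tx": -1, "ty": -1}, {"tx": -1, "ty": -1}, {"tx": -1, "ty": -1}, {"tx": -1, "ty": -1}, {"tx": -1, "ty": -1}, {"tx": -1, "ty": -1}, {"tx": -1, "ty": -1}, {"tx": -1, "ty": -1}, {"tx": -1, "ty": -1}]'

```text
invalid input
```

Request:
apply_moves --moves '[{"tx": -1, "ty": -1}, {"tx": -1, "ty": -1}, {"tx": -1, "ty": -1}, {"tx": -1, "ty": -1}, {"tx": -1, "ty": -1}, {"tx": -1, "ty": -1}, {"tx": -1, "ty": -1}, {"tx": -1, "ty": -1}, {"tx": -1, "ty": -1}, {"tx": -1, "ty": -1}, {"tx": -1, "ty": -1}, {"wz": 1}]'

```text
invalid input
```

Request:
apply_moves --moves '[{"wz": 1}, {"wz": 1}, {"wz": 0.8}, {"wz": 0}]'

```text
invalid input
```

Request:
apply_moves --moves '[{"jaw": 0, "tx": -1, "ty": -1, "tz": 0, "wx": 0, "wy": 0, "wz": 0}, {"jaw": 0, "tx": -1, "ty": -1, "tz": 0, "wx": 0, "wy": 0, "wz": 0}, {"jaw": 0, "tx": -1, "ty": -1, "tz": 0, "wx": 0, "wy": 0, "wz": 0}, {"jaw": 0, "tx": -1, "ty": -1, "tz": 0, "wx": 0, "wy": 0, "wz": 0}, {"jaw": 0, "tx": -1, "ty": -1, "tz": 0, "wx": 0, "wy": 0, "wz": 0}, {"jaw": 0, "tx": -1, "ty": -1, "tz": 0, "wx": 0, "wy": 0, "wz": 0}, {"jaw": 0, "tx": -1, "ty": -1, "tz": 0, "wx": 0, "wy": 0, "wz": 0}, {"jaw": 0, "tx": -1, "ty": -1, "tz": 0, "wx": 0, "wy": 0, "wz": 0}, {"jaw": 0, "tx": -1, "ty": -1, "tz": 0, "wx": 0, "wy": 0, "wz": 0}, {"jaw": 0, "tx": -1, "ty": -1, "tz": 0, "wx": 0, "wy": 0, "wz": 0}, {"jaw": 0, "tx": -1, "ty": -1, "tz": 0, "wx": 0, "wy": 0, "wz": 0}, {"jaw": 0, "tx": -1, "ty": -1, "tz": 0, "wx": 0, "wy": 0, "wz": 0}]'

```text
clock: 1.6
tool_pos: [0.3713, 0.2599, 0.2605]
ee_rot: [0.199, 0.98, -0.0, -0.0]
wrist_force: [0.2, -0.6, 0.1]
gripper_width: 0.088
finger_force: 0.0
```

Request:
apply_moves --moves '[{"jaw": 0, "tx": -1, "ty": -1, "tz": 0, "wx": 0, "wy": 0, "wz": 0}, {"jaw": 0, "tx": -1, "ty": -1, "tz": 0, "wx": 0, "wy": 0, "wz": 0}, {"jaw": 0, "tx": -1, "ty": -1, "tz": 0, "wx": 0, "wy": 0, "wz": 0}, {"jaw": 0, "tx": -1, "ty": -1, "tz": 0, "wx": 0, "wy": 0, "wz": 0}, {"jaw": 0, "tx": -1, "ty": -1, "tz": 0, "wx": 0, "wy": 0, "wz": 0}, {"jaw": 0, "tx": -1, "ty": -1, "tz": 0, "wx": 0, "wy": 0, "wz": 0}, {"jaw": 0, "tx": -1, "ty": -1, "tz": 0, "wx": 0, "wy": 0, "wz": 0}, {"jaw": 0, "tx": -1, "ty": -1, "tz": 0, "wx": 0, "wy": 0, "wz": 0}, {"jaw": 0, "tx": -1, "ty": -1, "tz": 0, "wx": 0, "wy": 0, "wz": 0}, {"jaw": 0, "tx": -1, "ty": -1, "tz": 0, "wx": 0, "wy": 0, "wz": 0}, {"jaw": 0, "tx": -1, "ty": -1, "tz": 0, "wx": 0, "wy": 0, "wz": 0}, {"jaw": 0, "tx": -1, "ty": -1, "tz": 0, "wx": 0, "wy": 0, "wz": 0}]'

```text
clock: 3.1
tool_pos: [0.4986, -0.0546, 0.2604]
ee_rot: [0.199, 0.98, 0.0, -0.0]
wrist_force: [0.7, 0.4, -0.2]
gripper_width: 0.0883
finger_force: 0.0
```

Request:
apply_moves --moves '[{"jaw": 0, "tx": -1, "ty": -1, "tz": 0, "wx": 0, "wy": 0, "wz": 0}, {"jaw": 0, "tx": -1, "ty": -1, "tz": 0, "wx": 0, "wy": 0, "wz": 0}, {"jaw": 0, "tx": -1, "ty": -1, "tz": 0, "wx": 0, "wy": 0, "wz": 0}, {"jaw": 0, "tx": -1, "ty": -1, "tz": 0, "wx": 0, "wy": 0, "wz": 0}, {"jaw": 0, "tx": -1, "ty": -0.5, "tz": 0, "wx": 0, "wy": 0, "wz": 0}, {"jaw": 0, "tx": -0.8, "ty": 0, "tz": 0, "wx": 0, "wy": 0, "wz": 1}, {"jaw": 0, "tx": 0, "ty": 0, "tz": 0, "wx": 0, "wy": 0, "wz": 1}, {"jaw": 0, "tx": 0, "ty": 0, "tz": 0, "wx": 0, "wy": 0, "wz": 1}, {"jaw": 0, "tx": 0, "ty": 0, "tz": 0, "wx": 0, "wy": 0, "wz": 0.8}, {"jaw": 0, "tx": 0, "ty": 0, "tz": 0, "wx": 0, "wy": 0, "wz": 0}]'

```text
clock: 4.35
tool_pos: [0.57, -0.1816, 0.2603]
ee_rot: [0.507, 0.862, -0.0, -0.0]
wrist_force: [0.3, 0.9, -0.4]
gripper_width: 0.088
finger_force: 0.0
```

```bash
cat > plug.py <<'E'
from m import *
import sys
s=observe();d=grab('wrist');cv2.imwrite(f'pics/w{sys.argv[1]}.png',d['frame'])
RM=R.from_quat(s['ee_rot']).as_matrix();print(s['joint_pos'].round(2),s['tool_pos'].round(4),'yaw_y',np.degrees(np.arctan2(RM[1,1],RM[0,1])).round(2),'cam',d['c2w'][:3,3].round(3))
for A,c,p in blobs(d,(0,150,70),(5,255,255),60):
    q=cloud(d,p);t=q[q[:,2]>.078]
    print(A,c.round(1),np.median(q,0).round(4),len(t))
    if len(t)>20:
        a=cv2.minAreaRect((t[:,:2]*1000).astype(np.float32));print(a, np.percentile(t[:,2],50))
        V=np.linalg.svd(t[:,:2]-t[:,:2].mean(0),full_matrices=False)[2];print('short ax deg',np.degrees(np.arctan2(V[1,1],V[1,0])),t.mean(0).round(4))
E
python3 plug.py 1
```

```text
[ 0.28  0.65 -0.09  1.65  0.07  0.84  0.67] [ 0.57   -0.1816  0.2603] yaw_y 29.13 cam [ 0.535 -0.117  0.386]
450 [257.4 175.7] [ 0.5692 -0.1802  0.0843] 302
((569.443359375, -182.10763549804688), (11.74465274810791, 33.44618225097656), 34.08374786376953) 0.08492230980152984
short ax deg -146.6916321277328 [ 0.5689 -0.1813  0.0847]
```

View pics/w1.png

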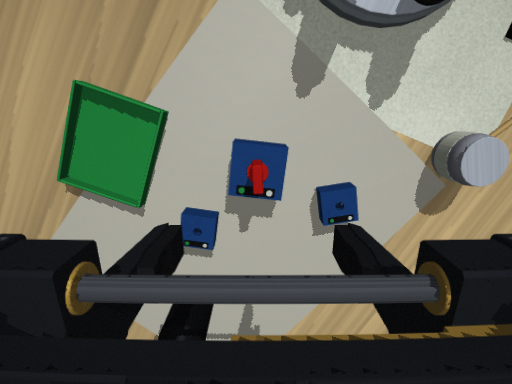

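The wrist view shows the red grip at (257,176) on the large blue box, between the fingers. I'll correct the yaw by about 4.5° and go down.

Request:
apply_moves --moves '[{"jaw": 0, "tx": 0, "ty": 0, "tz": 1, "wx": 0, "wy": 0, "wz": -0.45}, {"jaw": 0.3, "tx": 0, "ty": 0, "tz": 1, "wx": 0, "wy": 0, "wz": 0}, {"jaw": 0.3, "tx": 0, "ty": 0, "tz": 1, "wx": 0, "wy": 0, "wz": 0}, {"jaw": 0.3, "tx": 0, "ty": 0, "tz": 1, "wx": 0, "wy": 0, "wz": 0}, {"jaw": 0.3, "tx": 0, "ty": 0, "tz": 1, "wx": 0, "wy": 0, "wz": 0}, {"jaw": 0.3, "tx": 0, "ty": 0, "tz": 1, "wx": 0, "wy": 0, "wz": 0}, {"jaw": 0.3, "tx": 0, "ty": 0, "tz": 1, "wx": 0, "wy": 0, "wz": 0}, {"jaw": 0.3, "tx": 0, "ty": 0, "tz": 1, "wx": 0, "wy": 0, "wz": 0}, {"jaw": 0.3, "tx": 0, "ty": 0, "tz": 1, "wx": 0, "wy": 0, "wz": 0}, {"jaw": 0.3, "tx": 0, "ty": 0, "tz": 0.5, "wx": 0, "wy": 0, "wz": 0}, {"jaw": 0.3, "tx": 0, "ty": 0, "tz": 0, "wx": 0, "wy": 0, "wz": 0}]'

```text
clock: 5.78
tool_pos: [0.5699, -0.1817, 0.07]
ee_rot: [0.473, 0.881, -0.0, -0.001]
wrist_force: [0.6, -0.1, -0.3]
gripper_width: 0.0616
finger_force: 0.0
```

Request:
apply_moves --moves '[{"jaw": 1, "tx": 0, "ty": 0, "tz": 0, "wx": 0, "wy": 0, "wz": 0}, {"jaw": 1, "tx": 0, "ty": 0, "tz": 0, "wx": 0, "wy": 0, "wz": 0}, {"jaw": 1, "tx": 0, "ty": 0, "tz": 0, "wx": 0, "wy": 0, "wz": 0}, {"jaw": 1, "tx": 0, "ty": 0, "tz": 0, "wx": 0, "wy": 0, "wz": 0}, {"jaw": 1, "tx": 0, "ty": 0, "tz": 0, "wx": 0, "wy": 0, "wz": 0}, {"jaw": 1, "tx": 0, "ty": 0, "tz": 0, "wx": 0, "wy": 0, "wz": 0}]'

```text
clock: 6.52
tool_pos: [0.5698, -0.1822, 0.0708]
ee_rot: [0.473, 0.881, -0.0, -0.0]
wrist_force: [-0.7, -0.3, 2.0]
gripper_width: 0.0117
finger_force: 30.0
```

Request:
apply_moves --moves '[{"jaw": 1, "tx": 0, "ty": 0, "tz": -0.2, "wx": 0, "wy": 0, "wz": 0}, {"jaw": 1, "tx": 0, "ty": 0, "tz": -0.2, "wx": 0, "wy": 0, "wz": 0}, {"jaw": 1, "tx": 0, "ty": 0, "tz": -0.2, "wx": 0, "wy": 0, "wz": 0}, {"jaw": 1, "tx": 0, "ty": 0, "tz": -0.3, "wx": 0, "wy": 0, "wz": 0}, {"jaw": 1, "tx": 0, "ty": 0, "tz": -0.4, "wx": 0, "wy": 0, "wz": 0}, {"jaw": 1, "tx": 0, "ty": 0, "tz": -0.4, "wx": 0, "wy": 0, "wz": 0}, {"jaw": 1, "tx": 0, "ty": 0, "tz": -0.6, "wx": 0, "wy": 0, "wz": 0}, {"jaw": 1, "tx": 0, "ty": 0, "tz": -0.7, "wx": 0, "wy": 0, "wz": 0}, {"jaw": 1, "tx": 0, "ty": 0, "tz": -0.5, "wx": 0, "wy": 0, "wz": 0}]'

```text
clock: 7.65
tool_pos: [0.5707, -0.1819, 0.142]
ee_rot: [0.473, 0.881, 0.0, 0.001]
wrist_force: [0.3, -0.3, -0.8]
gripper_width: 0.0119
finger_force: 30.0
```

```bash
python3 - <<'E'
from m import *
s=observe();M=R.from_quat(s['ee_rot']).as_matrix()
d=grab('scene')
for A,c,p in blobs(d,*C['red']): print('red',A,cloud(d,p).max(0).round(3),np.median(cloud(d,p),0).round(3))
print(s['tool_pos'].round(4)); print('to tray in tool units',(M.T@(np.array([.381,-.255,s['tool_pos'][2]])-s['tool_pos'])/.02).round(2))
E
```

```text
red 46 [ 0.582 -0.166  0.16 ] [ 0.567 -0.172  0.138]
[ 0.5707 -0.1819  0.142 ]
to tray in tool units [ 2.19 -9.93 -0.01]
```

Request:
apply_moves --moves '[{"jaw": 1, "tx": 0.2, "ty": -1, "tz": 0, "wx": 0, "wy": 0, "wz": 0}, {"jaw": 1, "tx": 0.2, "ty": -1, "tz": 0, "wx": 0, "wy": 0, "wz": 0}, {"jaw": 1, "tx": 0.2, "ty": -1, "tz": 0, "wx": 0, "wy": 0, "wz": 0}, {"jaw": 1, "tx": 0.2, "ty": -1, "tz": 0, "wx": 0, "wy": 0, "wz": 0}, {"jaw": 1, "tx": 0.2, "ty": -1, "tz": 0, "wx": 0, "wy": 0, "wz": 0}, {"jaw": 1, "tx": 0.2, "ty": -1, "tz": 0, "wx": 0, "wy": 0, "wz": 0}, {"jaw": 1, "tx": 0.2, "ty": -1, "tz": 0, "wx": 0, "wy": 0, "wz": 0}, {"jaw": 1, "tx": 0.2, "ty": -1, "tz": 0, "wx": 0, "wy": 0, "wz": 0}, {"jaw": 1, "tx": 0.3, "ty": -1, "tz": 0, "wx": 0, "wy": 0, "wz": 0}, {"jaw": 1, "tx": 0.3, "ty": -0.9, "tz": 0, "wx": 0, "wy": 0, "wz": 0}, {"jaw": 1, "tx": 0, "ty": 0, "tz": 0, "wx": 0, "wy": 0, "wz": 0}]'

```text
clock: 9.07
tool_pos: [0.3792, -0.255, 0.1407]
ee_rot: [0.474, 0.881, -0.0, -0.001]
wrist_force: [-0.5, -0.1, -0.3]
gripper_width: 0.0115
finger_force: 30.0
```

Request:
apply_moves --moves '[{"jaw": 1, "tx": 0, "ty": 0, "tz": 1, "wx": 0, "wy": 0, "wz": 0}, {"jaw": 1, "tx": 0, "ty": 0, "tz": 1, "wx": 0, "wy": 0, "wz": 0}, {"jaw": 1, "tx": 0, "ty": 0, "tz": 1, "wx": 0, "wy": 0, "wz": 0}, {"jaw": 1, "tx": 0, "ty": 0, "tz": 0.6, "wx": 0, "wy": 0, "wz": 0}, {"jaw": 1, "tx": 0, "ty": 0, "tz": 0.2, "wx": 0, "wy": 0, "wz": 0}, {"jaw": 1, "tx": 0, "ty": 0, "tz": 0, "wx": 0, "wy": 0, "wz": 0}]'

```text
clock: 9.82
tool_pos: [0.3812, -0.2546, 0.0648]
ee_rot: [0.473, 0.881, 0.0, 0.0]
wrist_force: [-0.3, 0.6, -0.3]
gripper_width: 0.012
finger_force: 30.0
```

Request:
apply_moves --moves '[{"jaw": 1, "tx": 0, "ty": 0, "tz": 0.1, "wx": 0, "wy": 0, "wz": 0}, {"jaw": 1, "tx": 0, "ty": 0, "tz": 0.1, "wx": 0, "wy": 0, "wz": 0}]'

```text
clock: 10.07
tool_pos: [0.3811, -0.2547, 0.061]
ee_rot: [0.473, 0.881, 0.0, 0.0]
wrist_force: [-0.2, -0.3, -0.7]
gripper_width: 0.0115
finger_force: 30.0
```

Request:
apply_moves --moves '[{"jaw": 1, "tx": 0, "ty": 0, "tz": 0.05, "wx": 0, "wy": 0, "wz": 0}]'

```text
clock: 10.2
tool_pos: [0.3811, -0.2547, 0.0605]
ee_rot: [0.473, 0.881, -0.0, 0.001]
wrist_force: [-0.9, 1.1, 19.7]
gripper_width: 0.012
finger_force: 30.0
```

Request:
apply_moves --moves '[{"jaw": 1, "tx": 0, "ty": 0, "tz": -0.03, "wx": 0, "wy": 0, "wz": 0}, {"jaw": 0.7, "tx": 0, "ty": 0, "tz": 0, "wx": 0, "wy": 0, "wz": 0}, {"jaw": 0.65, "tx": 0, "ty": 0, "tz": 0, "wx": 0, "wy": 0, "wz": 0}, {"jaw": 0.65, "tx": 0, "ty": 0, "tz": 0, "wx": 0, "wy": 0, "wz": 0}]'

```text
clock: 10.7
tool_pos: [0.3809, -0.2545, 0.0602]
ee_rot: [0.473, 0.881, 0.0, -0.0]
wrist_force: [-0.1, 0.1, 0.5]
gripper_width: 0.0307
finger_force: 0.0
```

Request:
apply_moves --moves '[{"jaw": 0.65, "tx": 0, "ty": 0, "tz": -0.5, "wx": 0, "wy": 0, "wz": 0}, {"jaw": 0.65, "tx": 0, "ty": 0, "tz": -1, "wx": 0, "wy": 0, "wz": 0}, {"jaw": 0.65, "tx": 0, "ty": 0, "tz": -1, "wx": 0, "wy": 0, "wz": 0}, {"jaw": 0.65, "tx": 0, "ty": 0, "tz": -1, "wx": 0, "wy": 0, "wz": 0}, {"jaw": 0.65, "tx": 0, "ty": 0, "tz": -1, "wx": 0, "wy": 0, "wz": 0}, {"jaw": 0.65, "tx": 0, "ty": 0, "tz": -1, "wx": 0, "wy": 0, "wz": 0}, {"jaw": 0.65, "tx": 0, "ty": 0, "tz": -1, "wx": 0, "wy": 0, "wz": 0}, {"jaw": 0.65, "tx": 0, "ty": 0, "tz": -1, "wx": 0, "wy": 0, "wz": 0}]'

```text
clock: 11.7
tool_pos: [0.3805, -0.2545, 0.2115]
ee_rot: [0.473, 0.881, -0.0, 0.0]
wrist_force: [-0.2, -0.0, 0.4]
gripper_width: 0.0306
finger_force: 0.0
```

```bash
python3 - <<'E'
from m import *
s=observe();print(s['tool_pos'].round(3),s['joint_pos'].round(2))
fs=[]
for n in('top','scene'):
    d=grab(n);np.savez(f'{n}1.npz',**d);fs.append(d['frame'])
    for k in('red','orange','yellow'):
        for A,c,p in blobs(d,(C[k][0][0],150,90),C[k][1]):
            q=cloud(d,p)
            if len(q): print(n,k,A,c.round(1),np.median(q,0).round(3),q.max(0).round(3))
cv2.imwrite('pics/s1.png',np.vstack([fs[0][90:290,100:440],fs[1][90:290,120:460]]))
E
```

```text
[ 0.381 -0.254  0.212] [ 0.59  0.56 -0.16  2.11  0.18  0.48  0.88]
top red 25 [330.  255.2] [ 0.377 -0.247  0.07 ] [ 0.383 -0.239  0.082]
top orange 154 [209.3 221.6] [0.474 0.142 0.109] [0.496 0.165 0.14 ]
top orange 169 [ 45.5 347.9] [0.076 0.631 0.13 ] [0.101 0.671 0.155]
top yellow 26 [211.7 240.2] [0.414 0.143 0.018] [0.44  0.152 0.025]
scene red 115 [250.1 130. ] [ 0.385 -0.252  0.058] [ 0.397 -0.24   0.078]
scene orange 85 [165.9 108.6] [ 0.589 -0.41   0.139] [ 0.6   -0.397  0.168]
scene orange 414 [ 16.4 115.2] [ 0.849 -2.154 -0.698] [ 0.977 -2.121 -0.645]
scene orange 346 [324.3 205.4] [0.483 0.153 0.11 ] [0.499 0.17  0.136]
scene orange 20 [323.6 225.2] [0.487 0.165 0.049] [0.496 0.17  0.052]
scene orange 276 [417.1 307.6] [0.479 0.457 0.024] [0.517 0.477 0.03 ]
scene yellow 61 [335.1 215.6] [0.414 0.149 0.02 ] [0.431 0.157 0.023]
```

View pics/s1.png

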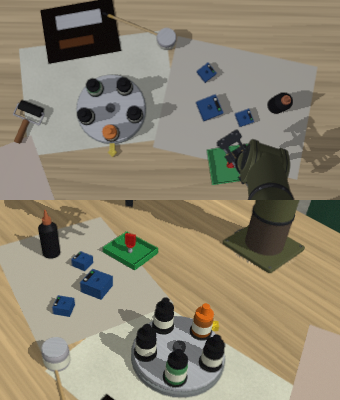

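The plug stands upright in the green tray (view at (130,242)), and the carousel has not moved. Next I'll go over the orange knob.

Request:
apply_moves --moves '[{"jaw": 0.4, "tx": 1, "ty": 1, "tz": -0.2, "wx": 0, "wy": 0, "wz": 0}, {"jaw": 0.4, "tx": 1, "ty": 1, "tz": -0.2, "wx": 0, "wy": 0, "wz": 0}, {"jaw": 0.4, "tx": 1, "ty": 1, "tz": -0.2, "wx": 0, "wy": 0, "wz": 0}, {"jaw": 0.4, "tx": 1, "ty": 1, "tz": -0.2, "wx": 0, "wy": 0, "wz": 0}, {"jaw": 0.4, "tx": 1, "ty": 1, "tz": -0.2, "wx": 0, "wy": 0, "wz": 0}, {"jaw": 0.4, "tx": 1, "ty": 1, "tz": -0.2, "wx": 0, "wy": 0, "wz": 0}, {"jaw": 0.4, "tx": 1, "ty": 1, "tz": -0.2, "wx": 0, "wy": 0, "wz": 0}, {"jaw": 0.4, "tx": 1, "ty": 1, "tz": -0.2, "wx": 0, "wy": 0, "wz": 0}, {"jaw": 0.4, "tx": 1, "ty": 1, "tz": -0.2, "wx": 0, "wy": 0, "wz": 0}, {"jaw": 0.4, "tx": 1, "ty": 1, "tz": -0.2, "wx": 0, "wy": 0, "wz": 0}, {"jaw": 0.4, "tx": 1, "ty": 1, "tz": -0.2, "wx": 0, "wy": 0, "wz": 0}, {"jaw": 0.4, "tx": 1, "ty": 1, "tz": -0.2, "wx": 0, "wy": 0, "wz": 0}]'

```text
clock: 13.3
tool_pos: [0.4479, 0.0788, 0.2579]
ee_rot: [0.473, 0.881, -0.0, -0.0]
wrist_force: [0.3, -0.2, 0.6]
gripper_width: 0.053
finger_force: 0.0
```

Request:
apply_moves --moves '[{"jaw": 0.4, "tx": 1, "ty": 1, "tz": 0, "wx": 0, "wy": 0, "wz": 0}, {"jaw": 0.4, "tx": 1, "ty": 1, "tz": 0, "wx": 0, "wy": 0, "wz": 0}, {"jaw": 0.4, "tx": 0, "ty": 1, "tz": 0, "wx": 0, "wy": 0, "wz": -1}, {"jaw": 0.4, "tx": 0, "ty": 0, "tz": 0, "wx": 0, "wy": 0, "wz": -1}, {"jaw": 0.4, "tx": 0, "ty": 0, "tz": 0, "wx": 0, "wy": 0, "wz": -1}, {"jaw": 0.4, "tx": 0, "ty": 0, "tz": 0, "wx": 0, "wy": 0, "wz": -1}, {"jaw": 0.4, "tx": 0, "ty": 0, "tz": 0, "wx": 0, "wy": 0, "wz": -1}, {"jaw": 0.4, "tx": 0, "ty": 0, "tz": 0, "wx": 0, "wy": 0, "wz": -1}, {"jaw": 0.4, "tx": 0, "ty": 0, "tz": 0, "wx": 0, "wy": 0, "wz": 0}]'

```text
clock: 14.42
tool_pos: [0.4758, 0.1442, 0.2577]
ee_rot: [-0.03, 1.0, 0.0, -0.001]
wrist_force: [0.5, 0.5, 0.6]
gripper_width: 0.0528
finger_force: 0.0
```

```bash
cat > car.py <<'E'
from m import *
import sys
s=observe();d=grab('wrist');cv2.imwrite(f'pics/w{sys.argv[1]}.png',d['frame']);np.savez(f'w{sys.argv[1]}.npz',**d)
RM=R.from_quat(s['ee_rot']).as_matrix();print(s['clock'],s['joint_pos'].round(2),s['tool_pos'].round(4),'yaw_y',np.degrees(np.arctan2(RM[1,1],RM[0,1])).round(2))
for k in('orange','yellow'):
    for A,c,p in blobs(d,(C[k][0][0]-2,140,80),C[k][1],60):
        q=cloud(d,p);print(k,A,c.round(1),np.median(q,0).round(4))
        if k=='orange': q=q[q[:,2]>.125]
        if len(q)>20: print('  ',q.mean(0).round(4),((q.max(0)+q.min(0))/2).round(4),[np.round(x,3) for x in cv2.minAreaRect((q[:,:2]*1000).astype(np.float32))])
E
python3 car.py 2
```

```text
14.425 [-0.13  0.55 -0.4   1.94  0.31  0.72  0.91] [0.4758 0.1442 0.2577] yaw_y 93.42
orange 578 [479.8 181.7] [0.4761 0.4538 0.0243]
orange 1641 [259.1 180.5] [0.4695 0.1472 0.1093]
   [0.4738 0.1467 0.1326] [0.4746 0.1464 0.13  ] [array([474.701, 146.634]), array([19.031, 19.269]), np.float64(77.569)]
yellow 519 [258.6 124.8] [0.418 0.144 0.019]
   [0.4204 0.144  0.0185] [0.4217 0.1435 0.0102] [array([421.315, 146.376]), array([47.019, 29.698]), np.float64(20.201)]
yellow 458 [137.1 285.3] [0.4505 0.1114 0.3195]
   [0.4511 0.1114 0.3183] [0.4528 0.1113 0.3161] [array([452.795, 111.342]), array([12.624,  2.089]), np.float64(0.338)]
yellow 161 [382.4 293.6] [0.4476 0.1778 0.3214]
   [0.448  0.1778 0.3209] [0.4489 0.1777 0.3197] [array([448.92 , 177.948]), array([11.945,  1.763]), np.float64(4.23)]
```

View pics/w2.png

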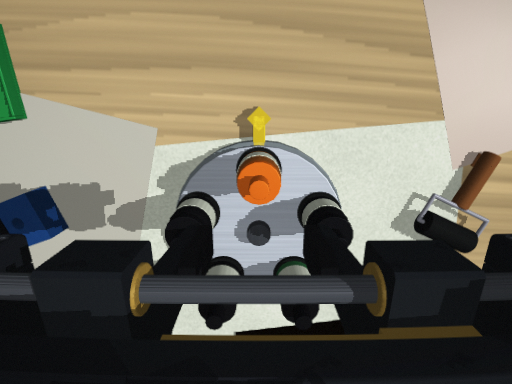

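The orange knob (259,187), the hub (259,233) and the pointer (259,120) are nearly in line. I'll measure the remaining angular offset in this one view.

```bash
python3 - <<'E'
from m import *
z=np.load('w2.npz');d={k:z[k] for k in z}
print(d['c2w'].round(3).tolist())
G=np.stack(np.meshgrid(np.arange(512),np.arange(384)),-1).reshape(-1,2);g=G[d['depth'][G[:,1],G[:,0]]>0];q=cloud(d,g)
def circ(zlo,zhi,c,r,zp,R0):
    m=(q[:,2]>zlo)&(q[:,2]<zhi)&(np.hypot(q[:,0]-c[0],q[:,1]-c[1])<r)
    im=np.zeros((384,512),np.uint8);im[g[m][:,1],g[m][:,0]]=255
    n,l,st,ce=cv2.connectedComponentsWithStats(im);i=1+np.argmax(st[1:,4])
    cn=max(cv2.findContours((l==i).astype(np.uint8),0,1)[0],key=len)[:,0]
    w=onplane(d,cn,zp)[:,:2];(cx,cy),(a,b),_=cv2.fitEllipse((w*1000).astype(np.float32))
    mc=onplane(d,g[m],zp)[:,:2].mean(0);print(zp,st[i,4],'ell',round(cx,1),round(cy,1),round(a,1),round(b,1),'cent',(mc*1000).round(1),'z',np.median(q[m][:,2]).round(4));return np.array([cx,cy])/1000
ax=circ(.046,.06,(.56,.151),.03,.052,.016)
kb=circ(.124,.14,(.475,.147),.02,.132,.01)
A,c,p=[b for b in blobs(d,(20,140,80),(32,255,255),60) if abs(b[1][1]-125)<15][0]
w=onplane(d,p,.018)[:,:2]
for x0 in np.arange(.39,.45,.006):
    t=w[(w[:,0]>=x0)&(w[:,0]<x0+.006)]
    if len(t)>5: print((t[:,0].mean()*1000).round(1),((t[:,1].min()+t[:,1].max())*500).round(1),(np.ptp(t[:,1])*1000).round(1))
V=np.linalg.svd(w-w.mean(0),full_matrices=False)[2][0]
an=lambda v:np.degrees(np.arctan2(v[1],v[0]))%360
print('pointer cent',w.mean(0).round(4),'pca',an(V)%180,'ang from axis',an(w.mean(0)-ax),'knob ang',an(kb-ax),np.hypot(*(kb-ax)))
E
```

```text
[[-0.06, 0.959, 0.278, 0.403], [0.998, 0.058, 0.018, 0.142], [0.001, 0.278, -0.961, 0.383], [0.0, 0.0, 0.0, 1.0]]
0.052 432 ell 558.2 151.6 29.8 32.2 cent [558.1 151.6] z 0.0527
0.132 353 ell 474.0 146.6 18.9 20.6 cent [473.9 146.6] z 0.1329
400.3 143.4 10.3
405.3 144.4 21.9
411.2 143.4 29.6
416.8 142.9 25.8
423.1 144.1 14.5
429.1 144.4 14.7
434.9 144.8 14.7
440.9 145.1 14.7
444.9 145.4 11.9
pointer cent [0.4205 0.144 ] pca 3.1726326691428643 ang from axis 183.1583314041037 knob ang 183.36805372013626 0.08433661974965816
```

Request:
apply_moves --moves '[{"jaw": 0.4, "tx": 0, "ty": 0.12, "tz": 1, "wx": 0, "wy": 0, "wz": 0}, {"jaw": 0.4, "tx": 0, "ty": 0, "tz": 1, "wx": 0, "wy": 0, "wz": 0}, {"jaw": 0.4, "tx": 0, "ty": 0, "tz": 1, "wx": 0, "wy": 0, "wz": 0}, {"jaw": 0.4, "tx": 0, "ty": 0, "tz": 1, "wx": 0, "wy": 0, "wz": 0}, {"jaw": 0.4, "tx": 0, "ty": 0, "tz": 1, "wx": 0, "wy": 0, "wz": 0}, {"jaw": 0.4, "tx": 0, "ty": 0, "tz": 0.8, "wx": 0, "wy": 0, "wz": 0}, {"jaw": 0.4, "tx": 0, "ty": 0, "tz": 0.3, "wx": 0, "wy": 0, "wz": 0}, {"jaw": 0.4, "tx": 0, "ty": 0, "tz": 0, "wx": 0, "wy": 0, "wz": 0}]'

```text
clock: 15.48
tool_pos: [0.476, 0.147, 0.1362]
ee_rot: [-0.03, 1.0, -0.0, -0.0]
wrist_force: [-0.1, -0.7, 1.1]
gripper_width: 0.0531
finger_force: 0.0
```

Request:
apply_moves --moves '[{"jaw": 1, "tx": 0, "ty": 0, "tz": 0, "wx": 0, "wy": 0, "wz": 0}, {"jaw": 1, "tx": 0, "ty": 0, "tz": 0, "wx": 0, "wy": 0, "wz": 0}, {"jaw": 1, "tx": 0, "ty": 0, "tz": 0, "wx": 0, "wy": 0, "wz": 0}, {"jaw": 1, "tx": 0, "ty": 0, "tz": 0, "wx": 0, "wy": 0, "wz": 0}, {"jaw": 1, "tx": 0, "ty": 0, "tz": 0, "wx": 0, "wy": 0, "wz": 0}]'

```text
clock: 16.1
tool_pos: [0.4762, 0.1469, 0.1365]
ee_rot: [-0.031, 1.0, -0.0, 0.0]
wrist_force: [0.2, -0.4, 2.5]
gripper_width: 0.0191
finger_force: 30.0
```

```bash
python3 car.py 3; python3 - <<'E'
from m import *
s=observe();print({k:np.round(s[k],3) for k in('clock','tool_pos','wrist_force','ft_torque','gripper_width','finger_force')})
fs=[]
for n in('top','scene'):
    d=grab(n);fs.append(d['frame']);dd=load(n)
    for A,c,p in blobs(d,*C['red']): print(n,'red',A,np.median(cloud(d,p),0).round(3),cloud(d,p).max(0).round(3))
cv2.imwrite('pics/s2.png',cv2.resize(np.vstack([fs[0][90:290,100:440],fs[1][90:290,120:460]]),None,fx=1.4,fy=1.4))
E
```

```text
16.1 [-0.23  0.74 -0.26  2.05  0.46  0.41  0.78] [0.4762 0.1469 0.1365] yaw_y 93.52
orange 3654 [259.  222.1] [0.4652 0.1488 0.1095]
   [0.4732 0.1485 0.1323] [0.4746 0.1489 0.1301] [array([474.56 , 148.538]), array([19.731, 18.678]), np.float64(5.302)]
yellow 1158 [256. 131.] [0.4186 0.1439 0.0191]
   [0.4209 0.1439 0.0187] [0.4219 0.1428 0.0128] [array([421.738, 146.06 ]), array([48.435, 30.441]), np.float64(21.072)]
yellow 317 [197.8 287.7] [0.4497 0.1309 0.1989]
   [0.4506 0.1308 0.1977] [0.4564 0.1288 0.1811] [array([456.7  , 129.814]), array([ 3.481, 21.643]), np.float64(78.947)]
yellow 167 [319.8 294. ] [0.449  0.1637 0.2002]
   [0.4493 0.1636 0.1996] [0.4506 0.1637 0.1981] [array([450.575, 163.669]), array([12.505,  1.287]), np.float64(4.934)]
{'clock': np.float64(16.15), 'tool_pos': array([0.476, 0.147, 0.137]), 'wrist_force': array([0.036, 0.02 , 2.982]), 'ft_torque': array([-0.15 ,  0.046, -0.073]), 'gripper_width': np.float64(0.019), 'finger_force': np.float64(30.0)}
top red 51 [ 0.383 -0.253  0.071] [ 0.393 -0.24   0.078]
scene red 118 [ 0.385 -0.252  0.059] [ 0.396 -0.241  0.079]
```

View pics/s2.png

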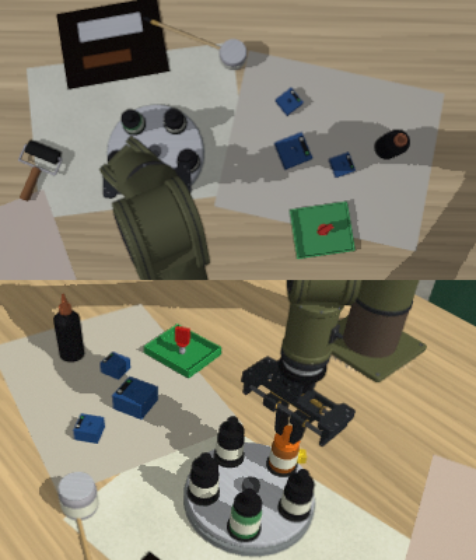

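View pics/w3.png

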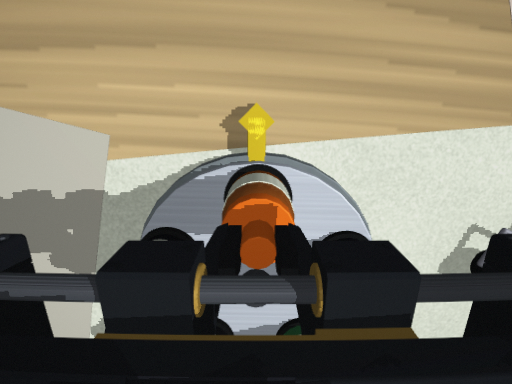

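```bash
cat > rot.py <<'E'
from m import *
ax=np.array([.5615,.1517])
def patch(fr,c,h=14): return fr[c[1]-h:c[1]+h,c[0]-h:c[0]+h]
for n in('top','scene'):
    a=load(n);b=grab(n)
    E=np.linalg.inv(a['c2w'])
    out=[]
    for k in((.5400,.0693),(.6328,.106),(.6274,.2053),(.5307,.231)):
        P=np.array([*k,.13]);K=a['mtx'];p=cv2.projectPoints(P[None],cv2.Rodrigues(E[:3,:3])[0],E[:3,3],K,np.array([a['k1'],0,0,0,0]))[0].ravel()
        c=p.round().astype(int)
        A=cv2.cvtColor(patch(a['frame'],c),6).astype(np.float32);B=cv2.cvtColor(patch(b['frame'],c),6).astype(np.float32)
        try: cc,W=cv2.findTransformECC(A,B,np.eye(2,3,dtype=np.float32),cv2.MOTION_TRANSLATION,(3,100,1e-5))
        except cv2.error: continue
        d=W[:,2];q0=onplane(a,p,.11)[0];q1=onplane(a,p+d,.11)[0];v=q0[:2]-ax;t=np.array([-v[1],v[0]])/np.hypot(*v)
        out.append((k,round(float(cc),3),d.round(2),'rot deg',np.degrees((q1-q0)[:2]@t/.085).round(2)))
    print(n,*out,sep='\n ')
d=grab('wrist')
G=np.stack(np.meshgrid(np.arange(512),np.arange(384)),-1).reshape(-1,2)
hsv=cv2.cvtColor(d['frame'],40)
m=cv2.inRange(hsv,(6,140,60),(18,255,255))
g=G[(m[G[:,1],G[:,0]]>0)&(d['depth'][G[:,1],G[:,0]]>0)];q=cloud(d,g)
k=g[(q[:,2]>.127)&(q[:,2]<.14)];w=onplane(d,k,.132);print('knob top y rng',w[:,1].min().round(4),w[:,1].max().round(4),w.mean(0).round(4))
k=g[(q[:,2]>.104)&(q[:,2]<.113)];w=onplane(d,k,.108);print('lid y rng',w[:,1].min().round(4),w[:,1].max().round(4),'x',w[:,0].min().round(4))
A,c,p=[b for b in blobs(d,(20,140,80),(32,255,255),60) if b[1][1]<200][0]
w=onplane(d,p,.018)
for x0 in(.40,.42,.432): 
    t=w[(w[:,0]>=x0)&(w[:,0]<x0+.01)];print('ptr',t[:,0].mean().round(4),((t[:,1].min()+t[:,1].max())/2).round(4))
s=observe();print(s['clock'],s['tool_pos'].round(4),s['wrist_force'].round(2))
E
python3 rot.py
```

```text
top
 ((0.54, 0.0693), 0.844, array([-0.18, -0.  ], dtype=float32), 'rot deg', np.float64(-0.09))
 ((0.6328, 0.106), 0.969, array([0.46, 0.13], dtype=float32), 'rot deg', np.float64(-1.01))
 ((0.6274, 0.2053), 0.97, array([ 0.47, -0.23], dtype=float32), 'rot deg', np.float64(-1.12))
 ((0.5307, 0.231), 0.641, array([-4.11,  0.38], dtype=float32), 'rot deg', np.float64(-1.95))
scene
 ((0.54, 0.0693), 0.865, array([ 0.37, -0.09], dtype=float32), 'rot deg', np.float64(-0.69))
 ((0.6328, 0.106), 0.94, array([-0.02, -0.46], dtype=float32), 'rot deg', np.float64(-0.98))
 ((0.6274, 0.2053), 0.995, array([-0.6 , -0.02], dtype=float32), 'rot deg', np.float64(-0.91))
 ((0.5307, 0.231), 0.982, array([-0.18,  0.53], dtype=float32), 'rot deg', np.float64(-1.16))
knob top y rng 0.1392 0.1585 [0.4738 0.1486 0.132 ]
lid y rng 0.1268 0.1702 x 0.451
ptr 0.4059 0.1441
ptr 0.425 0.1442
ptr 0.437 0.1449
16.4 [0.4762 0.1469 0.1365] [ 0.04 -0.05  5.67]
```

The fixed cameras show that closing the fingers turned the carousel by about -1°. I'll move the knob about 1.5 mm back and relieve the vertical load.

Request:
apply_moves --moves '[{"jaw": 1, "tx": 0, "ty": -0.04, "tz": -0.02, "wx": 0, "wy": 0, "wz": 0}, {"jaw": 1, "tx": 0, "ty": -0.035, "tz": -0.02, "wx": 0, "wy": 0, "wz": 0}, {"jaw": 1, "tx": 0, "ty": 0, "tz": 0, "wx": 0, "wy": 0, "wz": 0}, {"jaw": 1, "tx": 0, "ty": 0, "tz": 0, "wx": 0, "wy": 0, "wz": 0}]'

```text
clock: 16.9
tool_pos: [0.4762, 0.1458, 0.1366]
ee_rot: [-0.031, 1.0, 0.0, -0.0]
wrist_force: [2.8, 2.8, -9.4]
gripper_width: 0.0192
finger_force: 30.3
```

```bash
python3 rot.py
```

```text
top
 ((0.54, 0.0693), 0.84, array([-0.05, -0.31], dtype=float32), 'rot deg', np.float64(0.62))
 ((0.6328, 0.106), 0.995, array([0.17, 0.08], dtype=float32), 'rot deg', np.float64(-0.42))
 ((0.6274, 0.2053), 0.993, array([ 0.23, -0.08], dtype=float32), 'rot deg', np.float64(-0.5))
 ((0.5307, 0.231), 0.714, array([-4.03,  0.53], dtype=float32), 'rot deg', np.float64(-1.57))
scene
 ((0.54, 0.0693), 0.865, array([-0.05, -0.08], dtype=float32), 'rot deg', np.float64(0.01))
 ((0.6328, 0.106), 0.967, array([-0.08, -0.1 ], dtype=float32), 'rot deg', np.float64(-0.2))
 ((0.6274, 0.2053), 0.991, array([-0.24, -0.03], dtype=float32), 'rot deg', np.float64(-0.37))
 ((0.5307, 0.231), 0.988, array([-0.01,  0.17], dtype=float32), 'rot deg', np.float64(-0.35))
knob top y rng 0.138 0.1572 [0.4739 0.1474 0.132 ]
lid y rng 0.1256 0.1685 x 0.4509
ptr 0.406 0.1438
ptr 0.425 0.1439
ptr 0.4369 0.145
17.05 [0.4762 0.1456 0.1367] [  2.24   1.89 -11.98]
```

Request:
apply_moves --moves '[{"jaw": 1, "tx": 0, "ty": -0.03, "tz": 0.025, "wx": 0, "wy": 0, "wz": 0}, {"jaw": 1, "tx": 0, "ty": 0, "tz": 0, "wx": 0, "wy": 0, "wz": 0}, {"jaw": 1, "tx": 0, "ty": 0, "tz": 0, "wx": 0, "wy": 0, "wz": 0}, {"jaw": 1, "tx": 0, "ty": 0, "tz": 0, "wx": 0, "wy": 0, "wz": 0}]'

```text
clock: 17.55
tool_pos: [0.4763, 0.1451, 0.1366]
ee_rot: [-0.031, 1.0, 0.0, 0.0]
wrist_force: [2.5, 2.4, -8.0]
gripper_width: 0.0191
finger_force: 30.3
```

```bash
python3 rot.py
```

```text
top
 ((0.54, 0.0693), 0.832, array([ 0.02, -0.49], dtype=float32), 'rot deg', np.float64(1.04))
 ((0.6328, 0.106), 1.0, array([0.02, 0.  ], dtype=float32), 'rot deg', np.float64(-0.05))
 ((0.6274, 0.2053), 1.0, array([-0.01,  0.01], dtype=float32), 'rot deg', np.float64(0.03))
 ((0.5307, 0.231), 0.694, array([-3.51,  0.78], dtype=float32), 'rot deg', np.float64(-0.7))
scene
 ((0.54, 0.0693), 0.831, array([-0.34,  0.11], dtype=float32), 'rot deg', np.float64(0.66))
 ((0.6328, 0.106), 0.972, array([-0.01,  0.05], dtype=float32), 'rot deg', np.float64(0.11))
 ((0.6274, 0.2053), 1.0, array([-0.  , -0.02], dtype=float32), 'rot deg', np.float64(-0.01))
 ((0.5307, 0.231), 0.991, array([ 0.05, -0.05], dtype=float32), 'rot deg', np.float64(0.12))
knob top y rng 0.1374 0.1566 [0.4739 0.1468 0.132 ]
lid y rng 0.125 0.1678 x 0.4509
ptr 0.406 0.144
ptr 0.425 0.1441
ptr 0.4369 0.1448
17.7 [0.4762 0.145  0.1366] [ 1.02  2.44 -9.31]
```

```bash
python3 -c "
from bench import r
print(r.job_done())"
```

```text
the job is handed in; nothing more can be done
None
```

The red plug is out of the drive box and standing in the green tray. The arm holds the orange-lid jar at the yellow pointer, aligned to about 0.5° by my measurements. It already stood there at the start, so I gripped its knob and only corrected a 1° shift from the gripping. The bottle, tin and roller were not touched, and the job was handed in at about 18 s.

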